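Part the two sliding trays of the tool chest

TASK

I need to get at the plane in the well of the blue tool chest: part the two sliding trays, drawing the left one along its runners right to the left end of the chest and the right one right to the right end, in whichever order you like. Draw each tray from inside with a fingertip hooked behind the lip of its outer end, rather than shoving it from the gap between the trays, and go steadily so that the things standing in the trays stay standing. Lift nothing, leave the plane and the other things on the bench where they are, and end with the hand clear.

Things in the scene. Friction and masses are not known exactly. Their poses are not given: they have to be found in the camera images.
- chest: Open-topped blue steel tool chest, fixed, 568 long (its y) x 203 wide (x) x 148 high, walls 4 mm, inside 560 x 195. Origin: centre of the underside, on the bench; z up, y to its left end, x away from the robot. Angle runners along both long walls, tops 92 mm above the bench, carry two trays end to end; below is the open well.
- chest_left_end (a point): Inside face of the chest's left end wall, mid-width, at the rim (chest y = +280, z = 148): the end stop of the left tray, which meets it when the tray's origin is at chest y = +190.
- chest_right_end (a point): Inside face of the right end wall, mid-width, at the rim (chest y = -280): the right tray meets it when its origin is at chest y = -190.
- tray_left: Left (+y) of two alike bare sheet-metal trays that rest loose on the runners, no latch, 2.5 mm side play: 180 long (y) x 190 (x) x 48 high, 0.35 to 0.7 kg plus contents; drags with 2 to 9 N along the chest's y. Origin: centre of its underside; axes as the chest's. Its rim is 8 mm below the chest's. Starts 45 to 155 mm short of the left end, 2 to 7 mm from the other tray.
- tray_right: The right (-y) tray, same shape and axes. Starts 38 to 148 mm short of the right end.
- tray_left_lip (a point): Top of the left tray's outer (+y) end wall, mid-width, centre of the wall's 6 mm thickness (tray y = +87, z = 48). A finger hooks the wall's inner face, tray y = +84.
- tray_right_lip (a point): The same point of the right tray's outer (-y) end wall (tray y = -87, z = 48); inner face at tray y = -84.
- tray_left_pocket (a point): Floor of the left tray's outer end pocket, at its middle (tray y = +61.5, z = 4): a clear space 45 long (y), 182 wide, 44 deep, between the outer end wall and a cross divider 4 mm thick, 28 above the floor; only a few tiny screws in its corners. The small things stand in the tray's middle compartment, up to 58 above the floor.
- tray_right_pocket (a point): The same point in the right tray's outer (right) end pocket (tray y = -61.5, z = 4).
- glue: White plastic glue bottle with an orange cap, 30 dia. x 58 high, standing in the middle compartment of one of the trays (which tray varies). Origin: centre of its base.
- tin: Flat round steel tin, 51 dia. x 32 high, standing in a middle compartment. Origin: centre of its base.
- tape_measure: Black tape measure, 58 x 34 x 54 high, standing in a middle compartment. Origin: centre of its base.
- brad_jar: Small clear jar with a steel cap, 36 dia. x 45 high, standing in a middle compartment. Origin: centre of its base.
- plane: Block plane, 160 x 52 x 56 high, on the floor of the well under the trays, to be left there. Origin: centre of its sole.
- hammer: Hammer, 260 long, lying on the far side of the bench. Origin: middle of its length, underside.
- finish_bottle: White bottle with a yellow cap, 60 dia. x 160 high, standing on the bench left of the chest. Origin: centre of its base.
- tape_roll: Roll of green tape, 100 dia. x 48 high, lying on the bench right of the chest. Origin: centre of its underside.
Not all that is in view belongs to the job. Leave any green or turquoise look-alike of the tape_measure alone.

How it is judged:
By the outcome, as a careful person would: the job done as asked, in the order asked, and still so for the second after the job is handed in, with the robot touching nothing.
It also fails if it takes over 58 s, if anything falls off the work surface, if the arm or the gripper's body presses on something with over 40 N, if the wrist force passes 120 N, or if a joint passes its speed limit or range.

ROBOT

A 7-joint arm with a two-finger parallel gripper is mounted at the origin on the work surface. World frame = base frame: x ahead of the robot, y to its left, z up, the work surface at z = 0. Lengths are in m, angles in rad, forces in N, time in s.
With the tool pointing down it reaches from about 0.4 to 0.875 m from the base axis. Payload 19.3 kg.
Tool frame: the origin (TCP) lies at the very end of the fingers, on their centre line; the grasp point (between the pads) lies 19 mm behind it; z points along the fingers, y is the line along which they close (so a half turn about z gives the same grasp; the last joint's range is limited). The gripper opens to 85 mm and grips with 20 to 120 N. Pads are 22 mm wide; open, the fingers measure 114 mm over their backs; the gripper's body (76 mm by 85 mm) begins 54 mm behind the grasp point. The pads swing forward as they close: fully open they stand 13 mm farther back than shut.
Start: joints at [-1.262, 0.521, -0.036, 1.599, 0.021, 1.021, -0.113], TCP at [0.231, 0.581, 0.193] pointing down, gripper open.
Joint ranges: [-2.91, 2.91], [-0.3, 2.13], [-1.5, 1.42], [0.17, 2.43], [-1.26, 4.41], [0.16, 1.93], [-2.52, 2.52]. Speed limits (rad/s): [1.89, 1.89, 2.39, 2.39, 3.01, 3.01, 3.01].

INTERFACE

Orientations are given as [roll, pitch, yaw] about the fixed x, y, z axes, in that order (R = Rz(yaw) Ry(pitch) Rx(roll)).
In Python, from workcell import bot gives the robot as it stands. The module is installed in compiled form; this text tells all that it offers.
- The arm moves only by the tool apply_moves, never from a script. Its arguments are lists of equal length, an entry for each row: "claw": the finger opening in m, from 0 to 0.0854; "xyz": the shift along the tool's x, y, z in m, a list of three; "twist": the turn, a rotation vector about the tool's x, y, z in rad, a list of three. A call has 1 to 20 rows; each row shifts and turns the commanded pose from where the row before left it, along the tool's axes as they then stand; what a row does not reach is not made up. A row lasts 1/10 s, in which the tool goes at most 50 mm and 8.59 degrees, less where a joint would pass 70% of its speed; a pose out of reach is approached as far as the arm can. A call with a gripper value outside its range is refused whole. The fingers move at their own pace and stop on an object; "force" is the grip in N (left out, the last holds). Time passes only in rows, so rows that do not move let the fingers close. It gives the time, the measured TCP pose, the force, the opening and the grip force at its end, in the units of the state.
- bot.observe(): the state, without advancing time (a new reading comes with each control period).
- bot.grab_frame(name): name is "side" or "top" or "wrist"; returns a dict with "img" (480x640x3 uint8, red, green, blue), "vfov" (degrees; the focal length in pixels is half the picture's height over the tangent of half this angle, whatever the lens; pixels are square), "cx", "cy" (the principal point, pixels), "view" (4x4, takes a point from world to camera coordinates). Camera axes: x right, y up, looking along -z (the intrinsics and any distortion apply to the point x, -y, -z); pixel columns grow to the right and rows downward; lengths in m; the calibration is good to about 2 mm. A picture is of the moment at which its call begins. There is no depth.
- bot.job_done(): hands the job in; it is judged then, once.
Trained networks look in the newest picture that a camera, given by its name, has taken for a name from the list of things; names that differ only in an ending like _2 or _b are one class to them, and where a whole thing is asked for, a point or a joint stands for the part that bears it (a point fixed in the world has none). Each returns a list of dicts, best first, with "score" (0 to 1); they miss things now and then, are a little off and sometimes report something else, mostly with a low value. They report only what shows in the picture. A call takes as long as a camera call. They do not tell look-alikes from the thing itself.
- bot.find_in(camera, query): "position" ([x, y, z] in m, in world coordinates, good to about 4 mm: the middle of the surface that is visible of it).
The state is a dict: "clock": time; "qpos": joint angles; "qd": joint speeds; "joint_efforts": joint torques, N m; "position": TCP position; "tool_rot": TCP orientation; "force": force on the tool from outside, world axes, zero at the start; "moment": the same for the moment, N m; "grip_width": finger opening in m; "finger_force": force on a finger pad.
Only numpy, scipy, OpenCV 4.12 (cv2) and the standard library are available. Lean on these libraries where they do the work, as an engineer would, in place of code of your own. Each camera call takes 0.05 s, during which the arm holds its last target. There are 200 camera calls.

## Working session

There is one attempt and no reset: what is moved stays moved. The work goes in short steps, Python scripts to look and compute and a tool call to move; the robot and the scene stay as the last step left them, time stands still between calls to the robot, and variables do not carry over. Pictures are saved under pics/ and viewed, at most 10 in all, crops included, and the job is handed in when it is done.

Besides the shell and the picture viewer there is one more tool, called after "Request:" as name(argument=value, ...) on one line, values as JSON. apply_moves: Moves the arm, as the interface text tells. Its arguments: {"type":"object","properties":{"claw":{"type":"array"},"xyz":{"type":"array"},"twist":{"type":"array"},"force":{"type":"number"}},"required":["claw","xyz","twist"]}

```bash
mkdir -p pics
python3 - <<'E'
from workcell import bot
import cv2,numpy as np
np.set_printoptions(precision=4,suppress=True)
s=bot.observe(); print({k:np.round(v,3).tolist() for k,v in s.items()})
for n in ("top","side"):
    f=bot.grab_frame(n); cv2.imwrite(f"pics/{n}0.png",f["img"][...,::-1]); print(n,f["vfov"],f["cx"],f["cy"],[k for k in f if k!="img"]); print(f["view"])
    for q in "chest chest_left_end chest_right_end tray_left tray_right tray_left_lip tray_right_lip tray_left_pocket tray_right_pocket glue tin tape_measure brad_jar".split():
        print(q,[(np.round(d["position"],3).tolist(),round(d["score"],2)) for d in bot.find_in(n,q)[:3]])
E
```

```text
{'clock': 0.0, 'qpos': [-1.262, 0.522, -0.036, 1.6, 0.021, 1.021, -0.113], 'qd': [0.001, -0.0, 0.002, 0.001, 0.0, -0.001, 0.001], 'joint_efforts': [-0.001, -92.712, 1.98, -36.99, 0.018, 0.008, 0.0], 'position': [0.231, 0.58, 0.193], 'tool_rot': [-3.14, 0.0, 2.763], 'force': [0.37, 0.042, -0.543], 'moment': [-0.04, -0.019, -0.024], 'finger_force': 0.0, 'grip_width': 0.085}
top 50.60401266050914 317.0910554510769 237.19032733128103 ['vfov', 'cx', 'cy', 'view']
[[-0.0076 -0.9998  0.0164 -0.0191]
 [ 0.992  -0.0054  0.1265 -0.556 ]
 [-0.1264  0.0172  0.9918 -1.5193]
 [ 0.      0.      0.      1.    ]]
chest [([0.551, -0.156, 0.062], 0.72)]
chest_left_end [([0.484, -0.042, 0.139], 0.66), ([0.553, -0.156, 0.065], 0.6)]
chest_right_end [([0.552, -0.152, 0.065], 0.77)]
tray_left [([0.52, 0.163, 0.098], 0.93)]
tray_right [([0.531, -0.022, 0.1], 0.84)]
tray_left_lip [([0.52, 0.164, 0.097], 0.95), ([0.552, -0.152, 0.064], 0.23)]
tray_right_lip [([0.542, -0.026, 0.093], 0.7)]
tray_left_pocket [([0.518, 0.164, 0.096], 0.9)]
tray_right_pocket [([0.542, -0.024, 0.095], 0.96)]
glue [([0.488, -0.041, 
[... 576 characters left out ...]
]
chest_right_end [([0.554, -0.154, 0.089], 0.79)]
tray_left [([0.514, 0.192, 0.112], 0.76), ([0.771, -0.005, 0.023], 0.54)]
tray_right [([0.544, -0.022, 0.115], 0.67)]
tray_left_lip [([0.519, 0.19, 0.115], 0.9)]
tray_right_lip [([0.544, -0.018, 0.113], 0.76)]
tray_left_pocket [([0.517, 0.188, 0.116], 0.8), ([0.55, -0.148, 0.094], 0.3)]
tray_right_pocket [([0.541, -0.02, 0.114], 0.72), ([0.556, -0.151, 0.088], 0.43)]
glue [([0.489, -0.045, 0.133], 0.74), ([0.629, 0.487, 0.088], 0.69), ([0.55, -0.149, 0.092], 0.62)]
tin [([0.58, -0.03, 0.128], 0.8)]
tape_measure [([0.326, 0.142, 0.038], 0.9), ([0.738, 0.188, 0.036], 0.75)]
brad_jar [([0.463, 0.14, 0.138], 0.75), ([0.55, -0.056, 0.014], 0.24)]
```

View pics/top0.png

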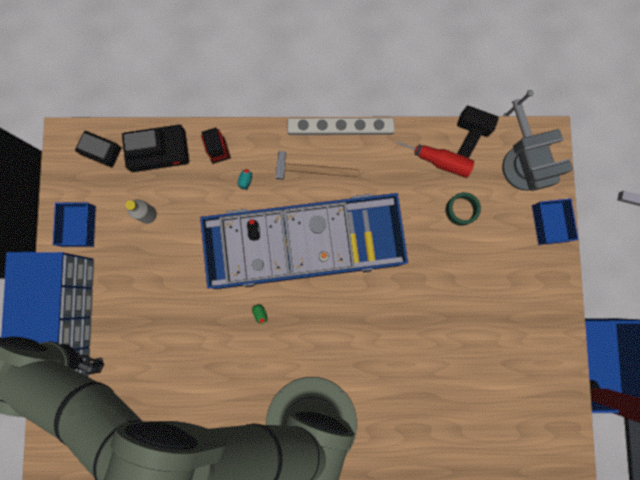

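View pics/side0.png

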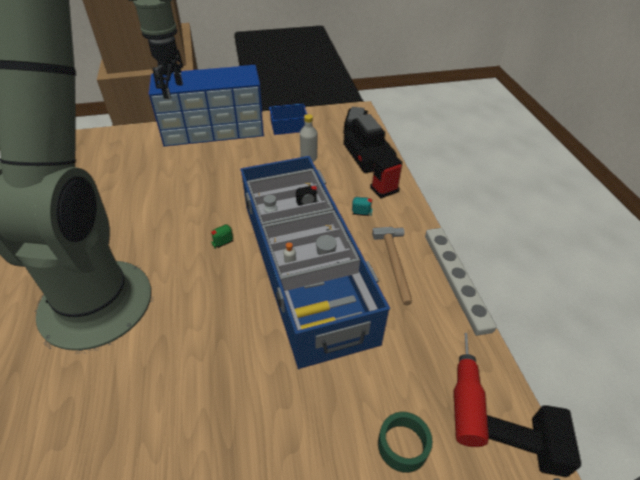

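The top view shows the chest at px (202–407, 195–290), turned slightly. The left tray is at about (222–287) and the right tray at about (287–352). Green and turquoise look-alikes lie outside at (260,313) and (245,179). The side view agrees. The well with yellow chisels is open on the right. What could be mistaken for the target lips: chest end walls at (205,250) and (403,228), tray outer walls at (222,248) and (352,235), dividers just inside those, and the inner tray walls at 287. I'll crop in to check.

```bash
cat > h.py <<'E'
import numpy as np,cv2
from workcell import bot
np.set_printoptions(precision=4,suppress=True)
def fpx(f): return 240/np.tan(np.radians(f["vfov"])/2)
def ray(f,u,v,z):
    V=f["view"];F=fpx(f);R=V[:3,:3];c=-R.T@V[:3,3]
    d=R.T@np.array([(u-f["cx"])/F,-(v-f["cy"])/F,-1]); return c+d*(z-c[2])/d[2]
def proj(f,p):
    V=f["view"];F=fpx(f);c=V[:3,:3]@np.asarray(p,float)+V[:3,3]
    return np.array([f["cx"]+F*c[0]/-c[2],f["cy"]-F*c[1]/-c[2]])
E
python3 - <<'E'
from h import *
f=bot.grab_frame("top"); im=f["img"][...,::-1]
c=cv2.resize(im[185:300,195:415],None,fx=3.6,fy=3.6,interpolation=cv2.INTER_CUBIC); cv2.imwrite("pics/c1.png",c)
E
```

```text
(no output)
```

View pics/c1.png

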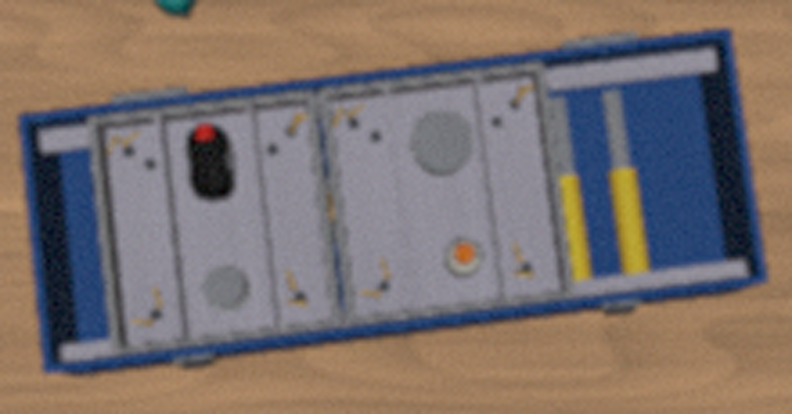

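```bash
cat >> h.py <<'E'
from scipy.optimize import least_squares
def fitchest(f,px):  # px: corners LF(+x,+y),RF,RN,LN outer rim
    L=np.array([[.1015,.284],[.1015,-.284],[-.1015,-.284],[-.1015,.284]])
    W=np.array([ray(f,u,v,.148)[:2] for u,v in px])
    def g(p):
        c,s=np.cos(p[2]),np.sin(p[2]); return ((L@np.array([[c,s],[-s,c]])+p[:2])-W).ravel()
    r=least_squares(g,[.55,0,0]); return r.x,r.fun.reshape(-1,2)
def tochest(p,w):
    c,s=np.cos(p[2]),np.sin(p[2]); d=np.asarray(w)[:2]-p[:2]; return np.array([c*d[0]+s*d[1],-s*d[0]+c*d[1]])
def toworld(p,l):
    c,s=np.cos(p[2]),np.sin(p[2]); return p[:2]+np.array([c*l[0]-s*l[1],s*l[0]+c*l[1]])
E
python3 - <<'E'
from h import *
f=bot.grab_frame("top")
P=lambda x,y:((x+.5)/3.6-.5+195,(y+.5)/3.6-.5+185)
p,r=fitchest(f,[P(22,117),P(728,32),P(766,277),P(47,370)]); print("chest",p,np.degrees(p[2]));print(r)
for n,a in dict(Lout_f=(95,118),Lout_n=(114,350),Lin_f=(316,95),Lin_n=(340,322),Rin_f=(322,93),Rin_n=(346,320),Rout_f=(545,68),Rout_n=(568,290)).items(): print(n,tochest(p,ray(f,*P(*a),.140)))
for n,a in dict(Ldiv_t=(163,115),Ldiv_b=(185,338),Rdiv_t=(478,85),Rdiv_b=(500,298)).items(): print(n,tochest(p,ray(f,*P(*a),.124)))
print("tin",tochest(p,ray(f,*P(440,142),.128)),"glue",tochest(p,ray(f,*P(462,255),.154)),"jar",tochest(p,ray(f,*P(226,287),.141)),"tape",tochest(p,ray(f,*P(210,165),.15)))
E
```

```text
chest [0.535  0.0171 0.1198] 6.864043766183023
[[ 0.001   0.0016]
 [ 0.0028 -0.0014]
 [-0.0024 -0.0011]
 [-0.0015  0.0009]]
Lout_f [0.0938 0.2268]
Lout_n [-0.0909  0.2311]
Lin_f [0.0905 0.0505]
Lin_n [-0.0914  0.0533]
Rin_f [0.0915 0.0456]
Rin_n [-0.0905  0.0484]
Rout_f [ 0.0895 -0.1338]
Rout_n [-0.0891 -0.1279]
Ldiv_t [0.0925 0.1749]
Ldiv_b [-0.0876  0.177 ]
Rdiv_t [ 0.0854 -0.0797]
Rdiv_b [-0.0876 -0.0748]
tin [ 0.0424 -0.0432] glue [-0.0523 -0.048 ] jar [-0.0529  0.1387] tape [0.0434 0.1396]
```

Request:
apply_moves(claw=[0,0,0,0,0,0,0,0,0,0,0,0,0,0,0,0,0,0,0,0], xyz=[[0,0,-0.0075],[0,0,-0.0075],[0,0,-0.0075],[0,0,-0.0075],[0,0,-0.0075],[0,0,-0.0075],[0,0,-0.0075],[0,0,-0.0075],[-0.0328,0.0196,0],[-0.0328,0.0196,0],[-0.0328,0.0196,0],[-0.0328,0.0196,0],[-0.0328,0.0196,0],[-0.0328,0.0196,0],[-0.0328,0.0196,0],[-0.0328,0.0196,0],[-0.0328,0.0196,0],[-0.0328,0.0196,0],[-0.0328,0.0196,0],[-0.0328,0.0196,0]], twist=[[0,0,0.134],[0,0,0.134],[0,0,0.134],[0,0,0.134],[0,0,0.134],[0,0,0.134],[0,0,0.134],[0,0,0.134],[0,0,0],[0,0,0],[0,0,0],[0,0,0],[0,0,0],[0,0,0],[0,0,0],[0,0,0],[0,0,0],[0,0,0],[0,0,0],[0,0,0]])

```text
clock: 3.5
position: [0.5126, 0.2168, 0.2534]
tool_rot: [3.141, -0.0, 1.691]
force: [0.3, -0.4, -0.6]
grip_width: 0.0002
finger_force: 0.0
```

Run:
```python
from h import *
f=bot.grab_frame("wrist"); cv2.imwrite("pics/w1.png",f["img"][...,::-1]); s=bot.observe(); print(s["position"],s["tool_rot"],s["qpos"],s["clock"],s["grip_width"])
p=[.535,.0171,.1198]; R=f["view"]; print("cam",-R[:3,:3].T@R[:3,3]); print(tochest(p,s["position"]))
for y in (.2025,.2245,.2305,.28): print(y,proj(f,[*toworld(p,[0,y]),.140]))
```

```text
[0.516  0.2109 0.2536] [3.1397 0.0023 1.6851] [-0.7705  0.3697  0.3701  1.723  -0.1459  1.0753 -0.2396] 3.55 -0.00013735286188258446
cam [0.5023 0.2993 0.4344]
[0.0043 0.1946]
0.2025 [318.9413 209.6316]
0.2245 [318.9005 182.3626]
0.2305 [318.889  174.6999]
0.28 [318.7884 107.4619]
```

View pics/w1.png

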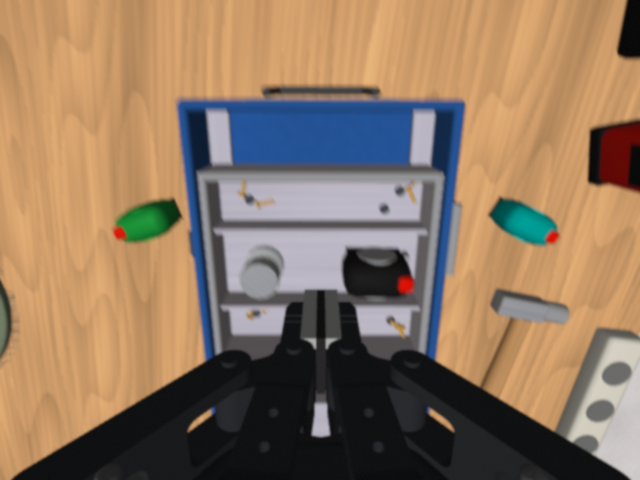

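Wrist view: the lip of the left tray's outer end runs along row ~174 (columns 198–443). The pocket lies below it at rows 182–228, with the divider at row 231 and the chest end wall at row ~106. The jar (262,270) and the tape measure (378,270) are standing in the middle compartment. The look-alikes at (147,220) and (525,222) are outside the chest. This matches the prediction.

Run:
```python
from h import *
f=bot.grab_frame("wrist"); s=bot.observe(); p=[.535,.0171,.1198]
print(s["position"],s["tool_rot"],tochest(p,s["position"]),s["qd"])
for n,u,v,z in (("chest out",321,100,.148),("chest in",321,111,.148),("lip out",320,168,.14),("lip in",320,181,.14),("div",320,229,.124),("walls L",186,140,.148),("R",458,140,.148),("trayL",200,200,.14),("trayR",440,200,.14)):
    print(n,tochest(p,ray(f,u,v,z)))
```

```text
[0.5144 0.2133 0.2535] [3.1403 0.0016 1.6846] [0.003  0.1972] [-0.0586 -0.008  -0.0541  0.0161 -0.0069 -0.0016 -0.073 ]
chest out [0.005  0.2786]
chest in [0.0049 0.2712]
lip out [0.0039 0.2291]
lip in [0.0039 0.219 ]
div [0.0036 0.1742]
walls L [-0.0939  0.2515]
R [0.1051 0.2503]
trayL [-0.0911  0.2044]
trayR [0.0988 0.2032]
```

Request:
apply_moves(claw=[0,0,0,0], xyz=[[0,0,0],[0,0,0],[0,0,0],[0,0,0]], twist=[[0,0,0],[0,0,0],[0,0,0],[0,0,0]])

```text
clock: 4.0
position: [0.5114, 0.2188, 0.2532]
tool_rot: [-3.142, -0.0, 1.692]
force: [0.1, 0.8, 0.3]
grip_width: 0.0002
finger_force: 0.0
```

Run:
```python
from h import *
f=bot.grab_frame("wrist"); s=bot.observe(); p=[.535,.0171,.1198]
print(s["position"],s["tool_rot"],tochest(p,s["position"]),s["qd"])
im=f["img"]; cv2.imwrite("pics/w2.png",im[85:245,170:480,::-1].repeat(1,0)); 
c=cv2.resize(im[85:245,170:480,::-1],None,fx=2.5,fy=2.5,interpolation=cv2.INTER_CUBIC); cv2.imwrite("pics/w2.png",c)
```

```text
[0.5115 0.2187 0.2532] [ 3.1416 -0.0001  1.6918] [0.0007 0.2029] [ 0.003  -0.0009  0.0022  0.0002  0.      0.0024 -0.0001]
```

View pics/w2.png

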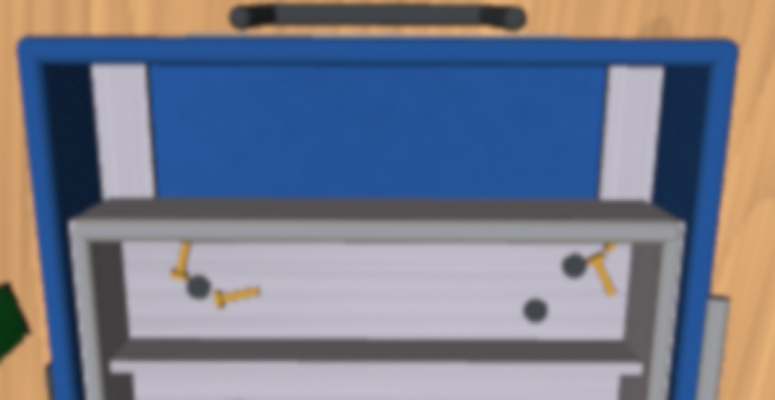

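The crop shows the lip's top face at crop rows 220–242, the divider top near 365 and the chest end rim at 40–63. All are level with the tool x axis to within 0.4°.

Run:
```python
from h import *
f=bot.grab_frame("wrist"); s=bot.observe(); p=[.535,.0171,.1198]
print(tochest(p,s["position"]))
for n,x,y,z in (("chest out",378,40,.148),("chest in",378,63,.148),("lip out",376,220,.14),("lip in",376,242,.14),("div top out",376,360,.124),("div top in",376,372,.124),("trayL",72,230,.14),("trayR",682,230,.14),("chL",30,150,.148),("chR",727,150,.148)):
    print(n,tochest(p,ray(f,170+(x+.5)/2.5-.5,85+(y+.5)/2.5-.5,z)))
```

```text
[0.0008 0.2028]
chest out [0.0006 0.2867]
chest in [0.0006 0.2805]
lip out [0.     0.2341]
lip in [0.     0.2272]
div top out [0.     0.1832]
div top in [0.     0.1789]
trayL [-0.0942  0.2309]
trayR [0.0948 0.231 ]
chL [-0.1015  0.256 ]
chR [0.103  0.2562]
```

Request:
apply_moves(claw=[0,0,0,0,0,0,0,0,0,0,0,0,0], xyz=[[0.002,0,0.01],[0,0,0.014],[0,0,0.014],[0,0,0.014],[0,0,0.014],[0,0,0.014],[0,0,0.014],[0,0,0.014],[0,0,0.012],[0,0,0.012],[0,0,0.01],[0,0,0],[0,0,0]], twist=[[0,0,0],[0,0,0],[0,0,0],[0,0,0],[0,0,0],[0,0,0],[0,0,0],[0,0,0],[0,0,0],[0,0,0],[0,0,0],[0,0,0],[0,0,0]])

```text
clock: 5.4
position: [0.5116, 0.22, 0.1112]
tool_rot: [-3.142, 0.0, 1.691]
force: [-0.0, -0.9, 0.6]
grip_width: -0.0002
finger_force: 0.0
```

Request:
apply_moves(claw=[0,0,0,0,0,0,0,0,0,0,0,0,0,0,0,0,0,0,0,0], xyz=[[0.002,0,0],[0.002,0,0],[0.002,0,0],[0.001,0,0],[0.001,0,0],[0.001,0,0],[0.001,0,0],[0.001,0,0],[0.001,0,0],[0.001,0,0],[0.001,0,0],[0.0015,0,0],[0.002,0,0],[0.0025,0,0],[0.003,0,0],[0.003,0,0],[0.003,0,0],[0.003,0,0],[0.003,0,0],[0.003,0,0]], twist=[[0,0,0],[0,0,0],[0,0,0],[0,0,0],[0,0,0],[0,0,0],[0,0,0],[0,0,0],[0,0,0],[0,0,0],[0,0,0],[0,0,0],[0,0,0],[0,0,0],[0,0,0],[0,0,0],[0,0,0],[0,0,0],[0,0,0],[0,0,0]])

```text
clock: 7.4
position: [0.5069, 0.258, 0.1112]
tool_rot: [-3.142, 0.0, 1.691]
force: [0.0, -0.2, -0.4]
grip_width: -0.0003
finger_force: 0.0
```

Run:
```python
from h import *
p=[.535,.0171,.1198]
s=bot.observe(); print(s["position"],tochest(p,s["position"]),s["force"],s["moment"],s["qd"])
f=bot.grab_frame("wrist"); print(bot.observe()["force"])
a=cv2.resize(f["img"][60:330,150:500,::-1],None,fx=2,fy=2,interpolation=cv2.INTER_CUBIC); cv2.imwrite("pics/w3.png",a)
```

```text
[0.5069 0.258  0.1112] [0.0009 0.2426] [ 0.0331 -0.2315 -0.3861] [-0.0066  0.0269 -0.0242] [-0.0455  0.0132 -0.001  -0.0279 -0.0034  0.0126 -0.047 ]
[-0.7896  1.6988 -1.0332]
```

View pics/w3.png

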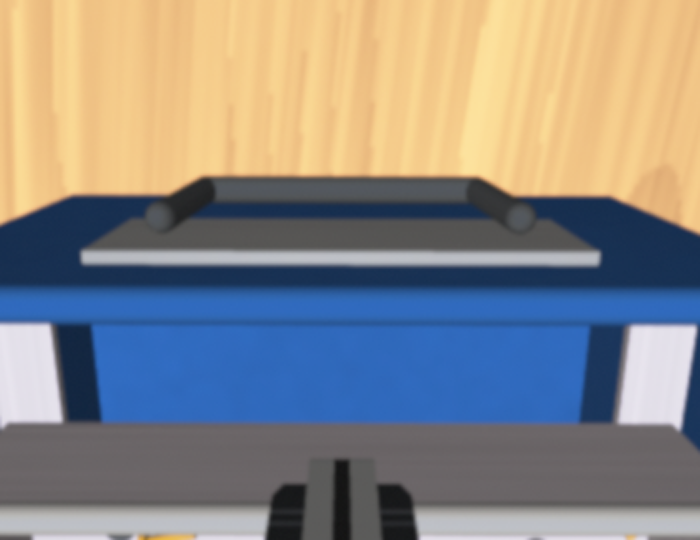

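The picture shows the lip's top face at image rows ~312–327, with the fingertip (row 290) drawn over the tray's outer wall face. That is suspicious, so I'll check the geometry before moving on.

Run:
```python
from h import *
p=[.535,.0171,.1198]
f=bot.grab_frame("wrist"); s=bot.observe()
print(s["position"],tochest(p,s["position"]),s["force"],"tip px",proj(f,s["position"]))
for n,v,z in (("chest out",60+290/2,.148),("chest in",60+322/2,.148),("lip out",60+505/2,.14),("lip in",60+535/2,.14),("bottom of outer face",60+424/2,.092)): print(n,tochest(p,ray(f,320,v,z)))
R=f["view"]; print("cam chest",tochest(p,-R[:3,:3].T@R[:3,3]),(-R[:3,:3].T@R[:3,3])[2])
t=bot.grab_frame("top"); cv2.imwrite("pics/t2.png",cv2.resize(t["img"][185:300,195:415,::-1],None,fx=3.6,fy=3.6,interpolation=cv2.INTER_CUBIC))
g=bot.grab_frame("side"); cv2.imwrite("pics/s2.png",cv2.resize(g["img"][130:290,220:400,::-1],None,fx=3.7,fy=3.7,interpolation=cv2.INTER_CUBIC))
```

```text
[0.5069 0.2583 0.1112] [0.0009 0.2428] [-0.9906 -0.2631 -0.3335] tip px [321.1831 271.6619]
chest out [0.0003 0.2882]
chest in [0.0003 0.2817]
lip out [0.0003 0.2359]
lip in [0.0003 0.228 ]
bottom of outer face [0.0003 0.2338]
cam chest [0.0006 0.3263] 0.2921349396941196
```

View pics/s2.png

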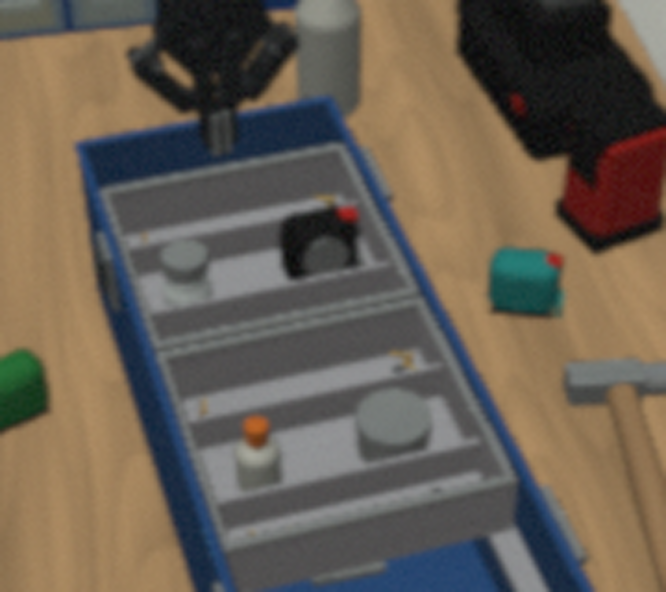

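The side crop shows the fingertip at (220,150) past the tray lip, between the lip and the chest end, and the tray hasn't moved. So the real fingertip must be higher than the reported TCP. I'll triangulate it.

Run:
```python
from h import *
p=[.535,.0171,.1198]
w=bot.grab_frame("wrist"); s=bot.observe(); g=bot.grab_frame("side")
print(s["position"],s["grip_width"])
print("side TCP px",proj(g,s["position"]),"seen",(220+220/3.7,130+150/3.7))
for z in (.111,.12,.13,.14,.145,.15,.155,.16,.17): print(z,"wrist row290->",tochest(p,ray(w,321,290,z)),"side tip->",tochest(p,ray(g,220+220/3.7,130+152/3.7,z)))
```

```text
[0.507  0.2576 0.1112] -2.2983269656295665e-05
side TCP px [279.6642 180.3141] seen (279.4594594594595, 170.54054054054055)
0.111 wrist row290-> [0.0008 0.2313] side tip-> [0.0114 0.2846]
0.12 wrist row290-> [0.0008 0.236 ] side tip-> [0.0088 0.2729]
0.13 wrist row290-> [0.0008 0.2412] side tip-> [0.0059 0.2598]
0.14 wrist row290-> [0.0008 0.2464] side tip-> [0.0031 0.2468]
0.145 wrist row290-> [0.0008 0.249 ] side tip-> [0.0016 0.2403]
0.15 wrist row290-> [0.0008 0.2516] side tip-> [0.0002 0.2337]
0.155 wrist row290-> [0.0008 0.2542] side tip-> [-0.0013  0.2272]
0.16 wrist row290-> [0.0008 0.2568] side tip-> [-0.0027  0.2207]
0.17 wrist row290-> [0.0008 0.262 ] side tip-> [-0.0056  0.2076]
```

View pics/t2.png

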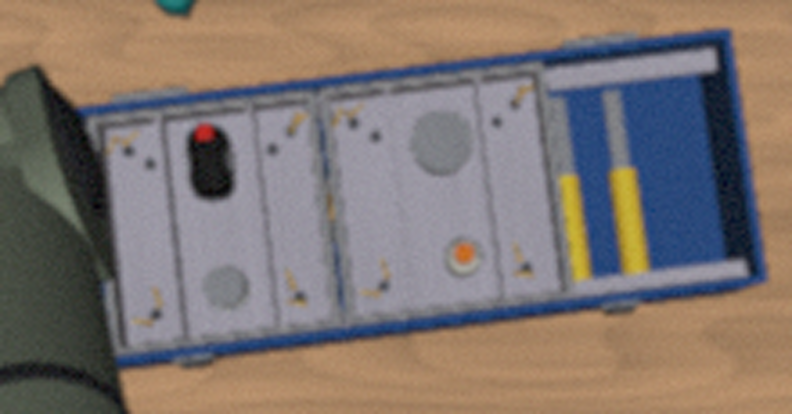

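The top crop shows both trays unmoved and their contents standing. Both cameras put the real fingertip at z≈0.152, about 41 mm above the reported TCP, so it slid over the lip. I'll go back over the pocket and measure the tip offset there.

Request:
apply_moves(claw=[0,0,0,0,0,0,0,0,0,0,0,0,0], xyz=[[0,0,-0.01],[0,0,-0.01],[0,0,-0.01],[0,0,-0.01],[-0.004,0,0],[-0.006,0,0],[-0.006,0,0],[-0.006,0,0],[-0.006,0,0],[-0.006,0,0],[-0.003,0,0],[0,0,0],[0,0,0]], twist=[[0,0,0],[0,0,0],[0,0,0],[0,0,0],[0,0,0],[0,0,0],[0,0,0],[0,0,0],[0,0,0],[0,0,0],[0,0,0],[0,0,0],[0,0,0]])

```text
clock: 9.0
position: [0.5114, 0.2212, 0.1512]
tool_rot: [-3.142, -0.0, 1.691]
force: [0.7, -0.2, -0.3]
grip_width: 0.0002
finger_force: 0.0
```

Run:
```python
from h import *
p=[.535,.0171,.1198]
s=bot.observe(); g=bot.grab_frame("side"); print(s["position"],tochest(p,s["position"]),s["qpos"])
im=g["img"][60:220,190:370,::-1]; im=cv2.resize(im,None,fx=3.7,fy=3.7,interpolation=cv2.INTER_CUBIC)
for h in range(0,161,20):
    q=(proj(g,np.array(s["position"])+[0,0,h/1000])-[190,60])*3.7
    cv2.drawMarker(im,tuple(int(a) for a in q),(0,0,255) if h else (0,255,0),cv2.MARKER_TILTED_CROSS,9,1); cv2.putText(im,str(h),(int(q[0])+60,int(q[1])),0,.45,(0,0,255),1)
cv2.imwrite("pics/s3.png",im)
```

```text
[0.5114 0.2212 0.1512] [0.0009 0.2055] [-0.7526  0.4857  0.3287  1.8372 -0.2019  0.8512 -0.2055]
```

View pics/s3.png

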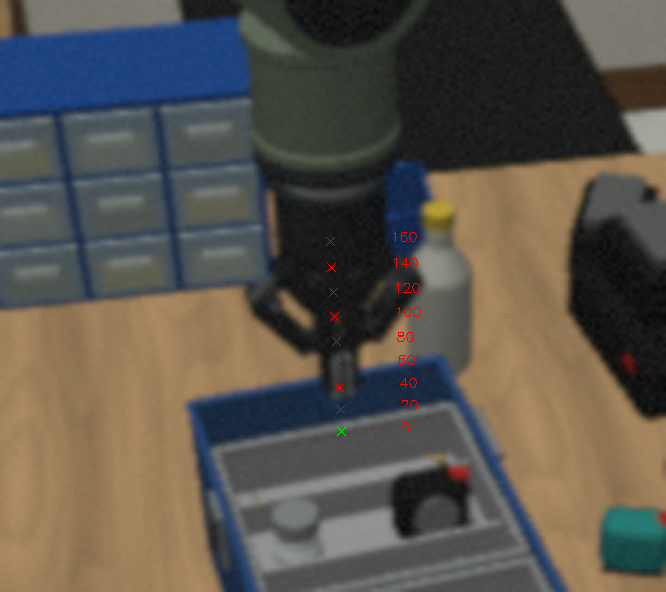

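The overlay on the side crop puts the true fingertip (340,397) about 35–40 mm above the reported TCP (341,431). The gripper body begins about 70 mm above the real tip, so the whole hand sits about 40 mm higher than the reading. I'll go about 40 mm lower, checking force on the way.

Request:
apply_moves(claw=[0,0,0,0,0,0,0,0,0,0,0], xyz=[[0,0,0.01],[0,0,0.01],[0,0,0.01],[0,0,0.01],[0,0,0.01],[0,0,0.008],[0,0,0.008],[0,0,0.006],[0,0,0.006],[0,0,0],[0,0,0]], twist=[[0,0,0],[0,0,0],[0,0,0],[0,0,0],[0,0,0],[0,0,0],[0,0,0],[0,0,0],[0,0,0],[0,0,0],[0,0,0]])

```text
clock: 10.15
position: [0.5115, 0.221, 0.0733]
tool_rot: [3.141, 0.0, 1.691]
force: [-0.4, -0.1, -0.6]
grip_width: -0.0
finger_force: 0.0
```

Request:
apply_moves(claw=[0,0,0,0,0,0,0,0,0,0,0,0,0,0,0], xyz=[[0.001,0,0],[0.001,0,0],[0.001,0,0],[0.001,0,0],[0.001,0,0],[0.001,0,0],[0.001,0,0],[0.001,0,0],[0.001,0,0],[0.001,0,0],[0.001,0,0],[0.001,0,0],[0.001,0,0],[0.001,0,0],[0.001,0,0]], twist=[[0,0,0],[0,0,0],[0,0,0],[0,0,0],[0,0,0],[0,0,0],[0,0,0],[0,0,0],[0,0,0],[0,0,0],[0,0,0],[0,0,0],[0,0,0],[0,0,0],[0,0,0]])

```text
clock: 11.65
position: [0.5097, 0.235, 0.0732]
tool_rot: [-3.141, 0.001, 1.69]
force: [0.5, -5.9, 1.1]
grip_width: -0.0002
finger_force: 2.8
```

Request:
apply_moves(claw=[0,0,0,0,0,0,0,0,0,0,0,0,0,0,0,0,0,0,0,0], xyz=[[0.001,0,0],[0.0015,0,0],[0.002,0,0],[0.002,0,0],[0.002,0,0],[0.002,0,0],[0.002,0,0],[0.002,0,0],[0.002,0,0],[0.002,0,0],[0.002,0,0],[0.002,0,0],[0.002,0,0],[0.002,0,0],[0.002,0,0],[0.002,0,0],[0.002,0,0],[0.0015,0,0],[0.001,0,0],[0.001,0,0]], twist=[[0,0,0],[0,0,0],[0,0,0],[0,0,0],[0,0,0],[0,0,0],[0,0,0],[0,0,0],[0,0,0],[0,0,0],[0,0,0],[0,0,0],[0,0,0],[0,0,0],[0,0,0],[0,0,0],[0,0,0],[0,0,0],[0,0,0],[0,0,0]])

```text
clock: 13.65
position: [0.5055, 0.2707, 0.0732]
tool_rot: [-3.141, 0.001, 1.69]
force: [0.5, -6.0, 2.3]
grip_width: -0.0001
finger_force: 3.0
```

Request:
apply_moves(claw=[0,0,0,0,0,0], xyz=[[0.001,0,0],[0.001,0,0],[0.001,0,0],[0.001,0,0],[0.001,0,0],[0.0005,0,0]], twist=[[0,0,0],[0,0,0],[0,0,0],[0,0,0],[0,0,0],[0,0,0]])

```text
clock: 14.25
position: [0.5049, 0.2762, 0.0732]
tool_rot: [-3.142, 0.001, 1.69]
force: [0.5, -6.2, 1.0]
grip_width: 0.0003
finger_force: 3.0
```

Request:
apply_moves(claw=[0,0,0], xyz=[[0.0007,0,0],[0.0007,0,0],[0.0007,0,0]], twist=[[0,0,0],[0,0,0],[0,0,0]])

```text
clock: 14.55
position: [0.5046, 0.2782, 0.0732]
tool_rot: [-3.142, 0.001, 1.69]
force: [0.8, -5.4, 2.4]
grip_width: -0.0001
finger_force: 3.0
```

Request:
apply_moves(claw=[0,0,0], xyz=[[0.0005,0,0],[0.0005,0,0],[0.0005,0,0]], twist=[[0,0,0],[0,0,0],[0,0,0]])

```text
clock: 14.85
position: [0.5044, 0.2796, 0.0732]
tool_rot: [-3.141, 0.001, 1.69]
force: [1.6, -10.6, 3.7]
grip_width: 0.0
finger_force: 4.9
```

Request:
apply_moves(claw=[0,0], xyz=[[0.0005,0,0],[0,0,0]], twist=[[0,0,0],[0,0,0]])

```text
clock: 15.05
position: [0.5044, 0.2795, 0.0732]
tool_rot: [-3.141, 0.002, 1.689]
force: [0.7, -9.5, 3.5]
grip_width: 0.0001
finger_force: 4.5
```

Request:
apply_moves(claw=[0,0,0], xyz=[[0.0007,0,0],[0.0007,0,0],[0,0,0]], twist=[[0,0,0],[0,0,0],[0,0,0]])

```text
clock: 15.35
position: [0.5044, 0.2797, 0.0732]
tool_rot: [-3.141, 0.003, 1.689]
force: [0.4, -16.1, 6.2]
grip_width: 0.0001
finger_force: 7.9
```

The left tray is against its stop: position fixed, force rising. I'll back off, lift clear and cross to the right, stopping where the wrist camera sees the right lip.

Request:
apply_moves(claw=[0,0,0,0,0,0,0,0,0,0,0,0,0], xyz=[[-0.004,0,0],[-0.004,0,0],[-0.004,0,0],[0,0,0],[0,0,-0.015],[0,0,-0.02],[0,0,-0.02],[0,0,-0.025],[0,0,-0.025],[0,0,-0.025],[0,0,-0.025],[0,0,-0.015],[0,0,-0.01]], twist=[[0,0,0],[0,0,0],[0,0,0],[0,0,0],[0,0,0],[0,0,0],[0,0,0],[0,0,0],[0,0,0],[0,0,0],[0,0,0],[0,0,0],[0,0,0]])

```text
clock: 16.65
position: [0.5056, 0.271, 0.2544]
tool_rot: [3.141, -0.001, 1.691]
force: [-0.4, 0.5, -0.3]
grip_width: -0.0001
finger_force: 0.0
```

Request:
apply_moves(claw=[0,0,0,0,0,0,0,0,0,0,0,0,0,0,0,0,0,0], xyz=[[-0.02,0,0],[-0.03,0,0],[-0.033,0,0],[-0.033,0,0],[-0.033,0,0],[-0.033,0,0],[-0.033,0,0],[-0.033,0,0],[-0.033,0,0],[-0.033,0,0],[-0.033,0,0],[-0.033,0,0],[-0.02,0,0],[-0.01,0,0],[0,0,0],[0,0,0],[0,0,0],[0,0,0]], twist=[[0,0,0],[0,0,0],[0,0,0],[0,0,0],[0,0,0],[0,0,0],[0,0,0],[0,0,0],[0,0,0],[0,0,0],[0,0,0],[0,0,0],[0,0,0],[0,0,0],[0,0,0],[0,0,0],[0,0,0],[0,0,0]])

```text
clock: 18.45
position: [0.5546, -0.1352, 0.2532]
tool_rot: [3.141, -0.0, 1.692]
force: [0.0, 0.2, -0.5]
grip_width: 0.0002
finger_force: 0.0
```

Run:
```python
from h import *
p=[.535,.0171,.1198]
w=bot.grab_frame("wrist"); s=bot.observe(); print(s["position"],s["tool_rot"],tochest(p,s["position"]))
cv2.imwrite("pics/w4.png",w["img"][...,::-1])
# rectified strip at z=.14: chest y -0.20..0.0, at several x bands
ys=np.arange(-.16,-.05,.001); g=cv2.GaussianBlur(cv2.cvtColor(w["img"],cv2.COLOR_RGB2GRAY),(0,0),.7)
for x0 in (-.03,.02):
  prof=[]
  for y in ys:
    v=[]
    for x in np.arange(x0,x0+.02,.002):
        u,r=proj(w,[*toworld(p,[x,y]),.14]); v.append(g[int(round(r)),int(round(u))] if 0<=r<480 and 0<=u<640 else 0)
    prof.append(int(np.mean(v)))
  print(x0,dict(zip([int(round(a*1000)) for a in ys],prof)))
```

```text
[ 0.5546 -0.1355  0.2532] [ 3.1415 -0.0003  1.692 ] [ 0.0012 -0.1538]
-0.03 {-160: 197, -159: 193, -158: 188, -157: 181, -156: 164, -155: 152, -154: 137, -153: 120, -152: 104, -151: 82, -150: 79, -149: 78, -148: 78, -147: 78, -146: 78, -145: 78, -144: 78, -143: 78, -142: 78, -141: 78, -140: 78, -139: 78, -138: 78, -137: 78, -136: 79, -135: 84, -134: 119, -133: 134, -132: 138, -131: 138, -130: 149, -129: 155, -128: 157, -127: 153, -126: 144, -125: 126, -124: 106, -123: 84, -122: 83, -121: 83, -120: 90, -119: 111, -118: 142, -117: 169, -116: 187, -115: 187, -114: 186, -113: 186, -112: 187, -111: 187, -110: 185, -109: 186, -108: 187, -107: 188, -106: 188, -105: 188, -104: 186, -103: 185, -102: 185, -101: 189, -100: 190, -99: 190, -98: 188, -97: 188, -96: 187, -95: 188, -94: 190, -93: 189, -92: 188, -91: 187, -90: 186, -89: 186, -88: 184, -87: 185, -86: 186, -85: 189, -84: 189, -83: 190, -82: 190, -81: 189, -80: 188, -79: 187, -78: 185, -77: 182, -76: 173, -75: 173, -74: 181, -73: 188, -72: 188, -71: 185, -70: 186, -69: 190, -68: 192, -67: 192, -66: 191, -65: 192, -64: 194, -63: 193, -62
[... 556 characters left out ...]
, -118: 157, -117: 182, -116: 193, -115: 192, -114: 189, -113: 189, -112: 190, -111: 191, -110: 190, -109: 190, -108: 190, -107: 191, -106: 190, -105: 189, -104: 190, -103: 189, -102: 189, -101: 192, -100: 193, -99: 192, -98: 189, -97: 187, -96: 186, -95: 187, -94: 189, -93: 190, -92: 190, -91: 190, -90: 189, -89: 188, -88: 188, -87: 186, -86: 187, -85: 190, -84: 190, -83: 190, -82: 189, -81: 188, -80: 187, -79: 188, -78: 186, -77: 180, -76: 171, -75: 177, -74: 184, -73: 189, -72: 190, -71: 188, -70: 185, -69: 177, -68: 172, -67: 169, -66: 165, -65: 164, -64: 160, -63: 158, -62: 156, -61: 155, -60: 153, -59: 152, -58: 151, -57: 151, -56: 152, -55: 152, -54: 153, -53: 154, -52: 154, -51: 155}
```

The lip is at chest y −131 to −125.5 mm, as predicted from two methods (−131), so the pocket centre is about −103. I'll move over it and descend.

Request:
apply_moves(claw=[0,0,0,0,0,0,0,0,0,0,0,0,0,0,0,0,0,0,0,0], xyz=[[0.01,0,0],[0.015,0,0],[0.015,0,0],[0.01,0,0],[0,0,0],[0,0,0],[0,0,0.015],[0,0,0.02],[0,0,0.02],[0,0,0.02],[0,0,0.02],[0,0,0.02],[0,0,0.015],[0,0,0.01],[0,0,0.01],[0,0,0.01],[0,0,0.01],[0,0,0.01],[0,0,0],[0,0,0]], twist=[[0,0,0],[0,0,0],[0,0,0],[0,0,0],[0,0,0],[0,0,0],[0,0,0],[0,0,0],[0,0,0],[0,0,0],[0,0,0],[0,0,0],[0,0,0],[0,0,0],[0,0,0],[0,0,0],[0,0,0],[0,0,0],[0,0,0],[0,0,0]])

```text
clock: 20.5
position: [0.5485, -0.0868, 0.0732]
tool_rot: [-3.141, 0.0, 1.691]
force: [0.0, 0.0, 0.6]
grip_width: -0.0001
finger_force: 0.0
```

Request:
apply_moves(claw=[0,0,0,0,0,0,0,0,0,0,0,0,0,0], xyz=[[-0.001,0,0],[-0.001,0,0],[-0.001,0,0],[-0.001,0,0],[-0.001,0,0],[-0.001,0,0],[-0.001,0,0],[-0.001,0,0],[-0.001,0,0],[-0.001,0,0],[-0.001,0,0],[-0.001,0,0],[-0.001,0,0],[-0.001,0,0]], twist=[[0,0,0],[0,0,0],[0,0,0],[0,0,0],[0,0,0],[0,0,0],[0,0,0],[0,0,0],[0,0,0],[0,0,0],[0,0,0],[0,0,0],[0,0,0],[0,0,0]])

```text
clock: 21.9
position: [0.5502, -0.0996, 0.0732]
tool_rot: [-3.142, -0.001, 1.692]
force: [-0.8, 5.7, 2.2]
grip_width: 0.0002
finger_force: 3.1
```

Request:
apply_moves(claw=[0,0,0,0,0,0,0,0,0,0,0,0,0,0,0,0,0,0,0,0], xyz=[[-0.0015,0,0],[-0.002,0,0],[-0.0025,0,0],[-0.0025,0,0],[-0.0025,0,0],[-0.0025,0,0],[-0.0025,0,0],[-0.0025,0,0],[-0.0025,0,0],[-0.0025,0,0],[-0.0025,0,0],[-0.0025,0,0],[-0.0025,0,0],[-0.0025,0,0],[-0.0025,0,0],[-0.0025,0,0],[-0.0025,0,0],[-0.0025,0,0],[-0.0025,0,0],[-0.0025,0,0]], twist=[[0,0,0],[0,0,0],[0,0,0],[0,0,0],[0,0,0],[0,0,0],[0,0,0],[0,0,0],[0,0,0],[0,0,0],[0,0,0],[0,0,0],[0,0,0],[0,0,0],[0,0,0],[0,0,0],[0,0,0],[0,0,0],[0,0,0],[0,0,0]])

```text
clock: 23.9
position: [0.556, -0.1477, 0.0732]
tool_rot: [-3.141, -0.001, 1.692]
force: [-0.6, 6.3, 2.8]
grip_width: -0.0001
finger_force: 3.4
```

Request:
apply_moves(claw=[0,0,0,0,0,0,0,0,0,0,0,0,0,0,0,0,0,0,0,0], xyz=[[-0.0025,0,0],[-0.0025,0,0],[-0.0025,0,0],[-0.0025,0,0],[-0.0025,0,0],[-0.0025,0,0],[-0.0025,0,0],[-0.0025,0,0],[-0.0025,0,0],[-0.0025,0,0],[-0.0025,0,0],[-0.0025,0,0],[-0.0025,0,0],[-0.0025,0,0],[-0.0025,0,0],[-0.0025,0,0],[-0.0025,0,0],[-0.0025,0,0],[-0.0025,0,0],[-0.0025,0,0]], twist=[[0,0,0],[0,0,0],[0,0,0],[0,0,0],[0,0,0],[0,0,0],[0,0,0],[0,0,0],[0,0,0],[0,0,0],[0,0,0],[0,0,0],[0,0,0],[0,0,0],[0,0,0],[0,0,0],[0,0,0],[0,0,0],[0,0,0],[0,0,0]])

```text
clock: 25.9
position: [0.562, -0.1972, 0.0732]
tool_rot: [-3.141, -0.002, 1.692]
force: [-0.7, 7.1, 3.7]
grip_width: -0.0002
finger_force: 3.8
```

Request:
apply_moves(claw=[0,0,0,0,0,0,0,0,0,0,0,0,0,0,0,0,0], xyz=[[-0.0025,0,0],[-0.0025,0,0],[-0.0025,0,0],[-0.0025,0,0],[-0.0025,0,0],[-0.0025,0,0],[-0.0025,0,0],[-0.0025,0,0],[-0.0025,0,0],[-0.0025,0,0],[-0.0025,0,0],[-0.0025,0,0],[-0.0025,0,0],[-0.0025,0,0],[-0.002,0,0],[-0.0015,0,0],[-0.001,0,0]], twist=[[0,0,0],[0,0,0],[0,0,0],[0,0,0],[0,0,0],[0,0,0],[0,0,0],[0,0,0],[0,0,0],[0,0,0],[0,0,0],[0,0,0],[0,0,0],[0,0,0],[0,0,0],[0,0,0],[0,0,0]])

```text
clock: 27.6
position: [0.5668, -0.2364, 0.0732]
tool_rot: [-3.141, -0.002, 1.692]
force: [-1.4, 8.6, 5.2]
grip_width: 0.0002
finger_force: 4.1
```

Request:
apply_moves(claw=[0,0,0,0], xyz=[[-0.001,0,0],[-0.001,0,0],[-0.001,0,0],[-0.001,0,0]], twist=[[0,0,0],[0,0,0],[0,0,0],[0,0,0]])

```text
clock: 28.0
position: [0.5673, -0.2402, 0.0732]
tool_rot: [-3.142, -0.002, 1.692]
force: [-0.5, 8.0, 4.3]
grip_width: -0.0001
finger_force: 4.0
```

Request:
apply_moves(claw=[0,0,0], xyz=[[-0.0007,0,0],[-0.0007,0,0],[-0.0007,0,0]], twist=[[0,0,0],[0,0,0],[0,0,0]])

```text
clock: 28.3
position: [0.5676, -0.2421, 0.0732]
tool_rot: [-3.141, -0.002, 1.692]
force: [-2.3, 12.0, 6.6]
grip_width: -0.0002
finger_force: 6.3
```

Request:
apply_moves(claw=[0,0,0], xyz=[[-0.0007,0,0],[-0.0007,0,0],[0,0,0]], twist=[[0,0,0],[0,0,0],[0,0,0]])

```text
clock: 28.6
position: [0.5676, -0.2424, 0.0732]
tool_rot: [-3.141, -0.004, 1.692]
force: [-4.0, 14.6, 9.9]
grip_width: 0.0
finger_force: 7.5
```

Right tray is at its stop too. I'll back off, lift, and move to mid-chest height clear for a final check.

Request:
apply_moves(claw=[0,0,0,0,0,0,0,0,0,0,0,0,0], xyz=[[0.004,0,0],[0.004,0,0],[0.004,0,0],[0,0,0],[0,0,-0.015],[0,0,-0.02],[0,0,-0.02],[0,0,-0.025],[0,0,-0.025],[0,0,-0.025],[0,0,-0.025],[0,0,-0.025],[0,0,-0.015]], twist=[[0,0,0],[0,0,0],[0,0,0],[0,0,0],[0,0,0],[0,0,0],[0,0,0],[0,0,0],[0,0,0],[0,0,0],[0,0,0],[0,0,0],[0,0,0]])

```text
clock: 29.9
position: [0.5663, -0.2339, 0.2714]
tool_rot: [3.139, 0.001, 1.69]
force: [0.4, -0.3, 0.5]
grip_width: -0.0003
finger_force: 0.0
```

Request:
apply_moves(claw=[0,0,0,0,0,0,0,0,0,0,0,0,0,0,0], xyz=[[0.015,0,0],[0.025,0,0],[0.03,0,0],[0.03,0,0],[0.03,0,0],[0.03,0,0],[0.03,0,0],[0.025,0,0],[0.02,0,0],[0.01,0,0],[0,0,0],[0,0,0],[0,0,0],[0,0,0],[0,0,0]], twist=[[0,0,0],[0,0,0],[0,0,0],[0,0,0],[0,0,0],[0,0,0],[0,0,0],[0,0,0],[0,0,0],[0,0,0],[0,0,0],[0,0,0],[0,0,0],[0,0,0],[0,0,0]])

```text
clock: 31.4
position: [0.5368, 0.0095, 0.2682]
tool_rot: [-3.142, 0.0, 1.69]
force: [-0.3, -0.2, 0.4]
grip_width: 0.0004
finger_force: 0.0
```

Run:
```python
from h import *
s=bot.observe(); print(s["position"],s["force"])
t=bot.grab_frame("top"); g=bot.grab_frame("side")
a=cv2.resize(t["img"][185:300,195:415,::-1],(660,345),interpolation=cv2.INTER_CUBIC)
b=cv2.resize(g["img"][150:365,225:400,::-1],(310,380),interpolation=cv2.INTER_CUBIC)[:,:]
im=np.zeros((600,800,3),np.uint8); im[:300,:574]=cv2.resize(a,(574,300)); im[:,574:]=cv2.resize(g["img"][150:370,240:395,::-1],(226,600)) ; im[300:,:574]=cv2.resize(g["img"][150:370,200:400,::-1],(574,300))
cv2.imwrite("pics/fin.png",im)
```

```text
[0.5368 0.0095 0.2682] [-0.3329 -0.2161  0.361 ]
```

View pics/fin.png

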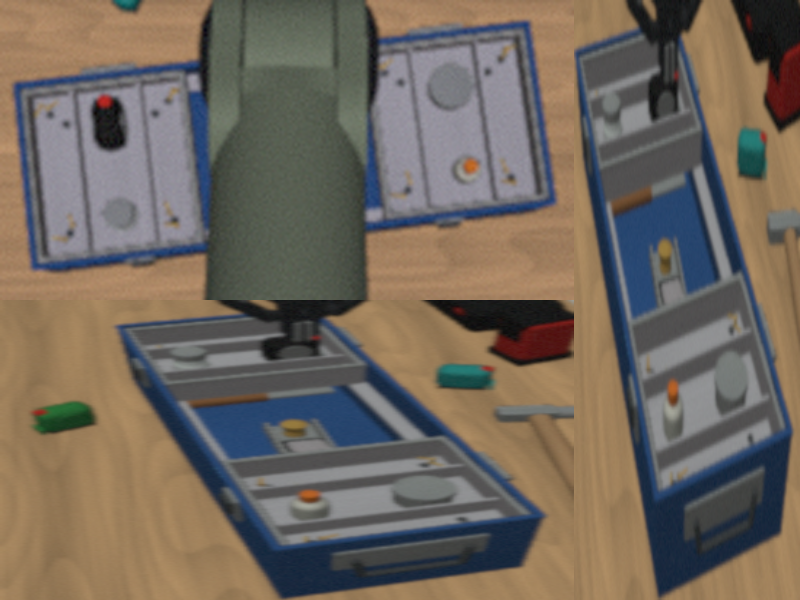

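The final view shows both trays against the chest ends and the plane exposed in the well. The jar, tape measure, tin and glue are all standing. The hand is high above, touching nothing. Handing in.

```bash
python3 -c "
from workcell import bot
print(bot.job_done())"
```

```text
the job is handed in; nothing more can be done
None
```

Both trays are drawn to their end stops by the outer lips, the things in them are still standing, the plane is exposed and undisturbed, and the hand is clear; the job is handed in at about 31.5 s, with no verdict returned.

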